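# Index the tortoiseshell spectacle front for its other hinge hole

### The job

One end of the tortoiseshell spectacle front has been drilled; bring its other end round under the drill guide. On the green indexer that carries the clamped tortoiseshell front, take the black crank knob of the handwheel and turn it clockwise (seen from above) until the knob comes round to the red mark for the second time, which is nearly two full turns, then stop there and let go. Do not turn the handwheel of the other indexer, which carries the black front.

Things in the scene. Friction and masses are not known exactly. Their poses are not given: they have to be found in the camera images.
- tortoise_unit: Fixed green indexer with the tortoiseshell front; a twin has a black front. Origin: on the bench under the handwheel's vertical axis. Its x points to the geared table (axis at x 170 mm, turns 1/4 of the wheel, parts under 100 mm high; drill guide beyond, 126 mm). Wheel: disc 120 mm diameter, top 55 mm up, hub to 63. Red mark: block 22 x 12 mm at x -77 mm, just off the rim, top 55 mm up.
- tortoise_grip (a point): Grip point of that wheel's upright black crank knob: on the knob's axis, 85 mm above the bench, 12 mm below its top. Knob: cylinder, diameter 22 mm, from 59 to 97 mm above the bench, spinning freely on its pin, 46 mm from the wheel axis. It follows a level circle of 46 mm radius; the gripper need not turn with it.
- tortoise_wheel (a joint): Turn of that handwheel in rad, growing clockwise from above and counting on over full turns. A multiple of 2 pi when the knob is at the red mark (towards the indexer's -x); starts at 0.3 to 1.2, just past the mark. Needs about 3 N at the knob, stays where left, no end stop within three turns clockwise.
- black_grip (a point): The same point on the knob of the twin indexer, which carries the black spectacle front and must be left alone. The twin has the same sizes and stands beside the first, to its left or right.

How it is judged (in metres and radians):
At the end, for the whole second after the job is handed in: The tortoiseshell unit's handwheel stands at 12.57 rad (knob at the red mark after its second arrival clockwise), within 0.4 rad (23 degrees), and at rest; the front has swung half round, its other end under the drill guide (value of joint tortoise_wheel between 12.166 and 12.966 rad and velocity of joint tortoise_wheel between -0.1 and 0.1 rad/s); the robot touches nothing.
It fails at once if the other indexer's crank knob is moved by more than 15 mm (distance of black_grip from where it was at the start of the episode above 0.015 m).
It also fails if it takes over 48 s, if anything falls off the work surface, if the arm or the gripper's body presses on something with over 40 N, if the wrist force passes 120 N, or if a joint passes its speed limit or range.

### The arm

A 6-joint arm with a two-finger parallel gripper is mounted at the origin on the work surface. World frame = base frame: x ahead of the robot, y to its left, z up, the work surface at z = 0. Lengths are in mm, angles in rad, forces in N, time in s.
With the tool pointing down it reaches from about 400 to 925 mm from the base axis. Payload 12.5 kg.
Tool frame: the origin (TCP) lies at the very end of the fingers, on their centre line; the grasp point (between the pads) lies 19 mm behind it; z points along the fingers, y is the line along which they close (so a half turn about z gives the same grasp; the last joint's range is limited). The gripper opens to 95 mm and grips with 3 to 60 N. Pads are 20 mm wide; open, the fingers measure 119 mm over their backs; the gripper's body (75 mm by 180 mm) begins 59 mm behind the grasp point.
Start: joints at [1.227, 0.491, 1.559, -0, 1.092, -0.106], TCP at [147.21, 607.434, 214.661] pointing down, gripper open.
Joint ranges: [-3.1, 3.1], [-0.84, 2.19], [0.05, 2.79], [-1.13, 4.28], [0.06, 2.93], [-2.69, 2.69]. Speed limits (rad/s): [2.22, 2.22, 2.79, 3.14, 3.14, 3.14].

### API

Orientations are given as [roll, pitch, yaw] about the fixed x, y, z axes, in that order (R = Rz(yaw) Ry(pitch) Rx(roll)).
In Python, from cell import env gives the robot as it stands.
- The arm moves only by the tool nudge_tcp, called after "Emit:" as name(argument=value, ...) on one line, values as JSON. Schema: {"type":"object","properties":{"motion":{"type":"array","items":{"type":"number"},"minItems":5,"maxItems":25},"only":{"type":"string"},"quiet":{"type":"boolean"},"lines":{"type":"string"}},"required":["motion"],"additionalProperties":false}. motion is one flat list of numbers that holds 1 to 5 rows one after another, with no inner brackets; each row has 5 numbers: dx, dy, dz in parts of the range, where 1.0 means 0.75 m, then a turn about the tool's z in parts of the range, where 1.0 means 2 rad, then the opening from 0.0 (shut) to 1.0 (fully open); each row is the pose to reach, as a shift and turn from the pose commanded when the call began, along the tool's axes at that moment; what a row does not reach only later rows make up. A row lasts 1/12 s, in which the tool goes at most 41.7 mm and 0.125 rad, less where a joint would pass 70% of its speed; a pose out of reach is approached as far as the arm can. The fingers move at their own pace and stop on an object; the grip force is fixed at half the most. Time passes only in rows, so rows that do not move let the fingers close. The tool returns the time, the measured TCP pose, the force, the opening and the grip force at its end. only (a regular expression) keeps the lines of the reply that match it, lines (a string "A,B") keeps lines A to B, and quiet returns only ok. A shift or turn number past 1, either way, is cut back to 1. Input that does not fit is refused with a message, and nothing moves.
- env.state(): the state, without advancing time (a new reading comes with each control period).
- env.read_camera(name): name is "scene" or "top"; returns (picture, depth): 400x640x3 uint8, red, green, blue; 400x640 float32, mm along the optical axis (not along the pixel's ray), 0 where there is no reading.
- env.camera_info(name): a dict with "vertical_fov" (degrees; the focal length in pixels is half the picture's height over the tangent of half this angle, whatever the lens; pixels are square), "cx", "cy" (the principal point, pixels), "dist_coeffs" ([k1, k2, p1, p2, k3] as OpenCV has them; the pictures are not rectified), "origin" and "attitude" of the camera in the world. Camera axes: x right, y down, z forward; pixel columns grow to the right and rows downward; lengths in mm; the calibration is good to about 2 mm. A picture is of the moment at which its call begins. camera_info takes no time and is no camera call.
- env.job_done(): hands the job in; it is judged then, once.
The state is a dict: "t": time; "joints": joint angles; "qvel": joint speeds; "tau": joint torques, N m; "eef_pos": TCP position; "tcp_rot": TCP orientation; "ft_force": force on the tool from outside, world axes, zero at the start; "moment": the same for the moment, N m; "opening": opening from 0.0 (shut) to 1.0 (fully open); "grip_force": force on a finger pad.
Only numpy, scipy, OpenCV 4.12 (cv2) and the standard library are available. Lean on these libraries where they do the work, as an engineer would, in place of code of your own. Each camera call takes 0.05 s, during which the arm holds its last target. There are 200 camera calls.

## Working session

There is one attempt and no reset: what is moved stays moved. The work goes in short steps, Python scripts to look and compute and a tool call to move; the robot and the scene stay as the last step left them, time stands still between calls to the robot, and variables do not carry over. Pictures are saved under pics/ and viewed, at most 10 in all, crops included, and the job is handed in when it is done.

```bash
ls; mkdir -p pics; python3 - <<'E'
from cell import env
import cv2,numpy as np
for n in("scene","top"):
    p,d=env.read_camera(n); cv2.imwrite(f"pics/{n}0.png",p[...,::-1]); np.savez(f"{n}0.npz",p=p,d=d); print(n,env.camera_info(n))
s=env.state();print(s)
E
```

```text
cell.py
pics
scene {'vertical_fov': 56.34358393125884, 'cx': 321.1241492950903, 'cy': 207.27468700750651, 'dist_coeffs': array([-0.05193982,  0.        ,  0.        ,  0.        ,  0.        ]), 'origin': array([764.77461365, 408.45769727, 570.22222401]), 'attitude': array([-2.33321111, -0.01111634,  2.65185941])}
top {'vertical_fov': 46.928058493348516, 'cx': 327.5949275061702, 'cy': 201.30991582728512, 'dist_coeffs': array([-0.02835968,  0.        ,  0.        ,  0.        ,  0.        ]), 'origin': array([ 410.92070897,  -17.18593453, 1093.96590991]), 'attitude': array([-3.05235607, -0.00530413, -1.58967756])}
{'t': 0.1, 'joints': array([ 1.22741479e+00,  4.91492806e-01,  1.55937293e+00, -1.42941441e-05,
        1.09169637e+00, -1.05599760e-01]), 'qvel': array([-0.00039726, -0.00318093, -0.00162333,  0.00035011, -0.00083216,
        0.0001881 ]), 'tau': array([ 2.25111682e-03, -6.13621688e+01, -2.58602607e+01,  6.94162538e-02,
        4.70193231e-02, -7.43667442e-05]), 'eef_pos': array([147.12833753, 607.22328949, 214.12957127]), 'tcp_rot': array([-3.14062727e+00, -8.95756077e-05,  2.90381743e+00]), 'ft_force': array([-0.01907592, -0.35394039, -0.94845928]), 'moment': array([ 0.05317887, -0.02769159, -0.01734604]), 'grip_force': 0.0, 'opening': 1.0004614186214789}
```

View pics/top0.png

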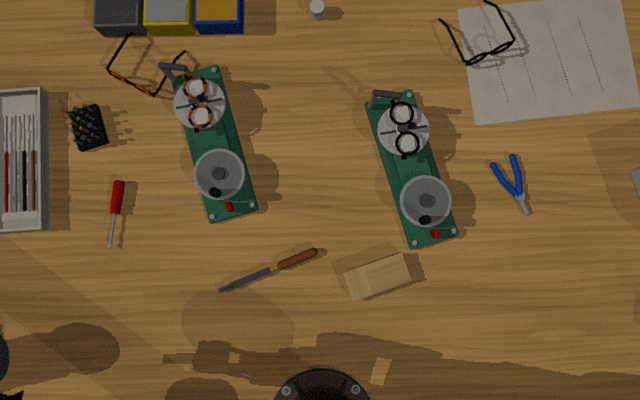

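View pics/scene0.png

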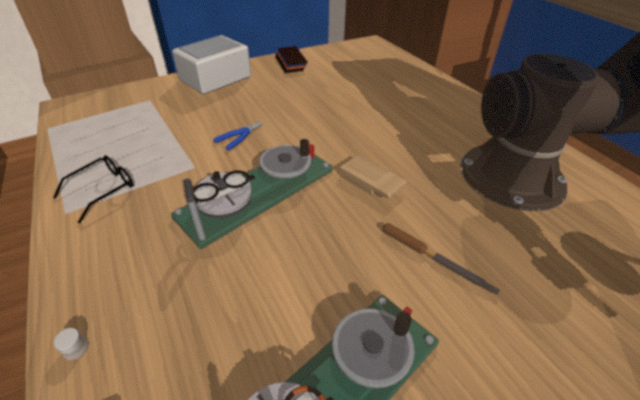

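The top view shows the tortoiseshell unit on the left: wheel hub at about (219,174), knob (214,192), red mark (228,207). The black-front twin is on the right, with its wheel at about (426,201). In the scene view the tortoiseshell unit is at the bottom: wheel (373,343), knob (403,322), red mark behind the knob (408,310).

```bash
cat > h.py <<'E'
import cv2,numpy as np
from cell import env
from scipy.spatial.transform import Rotation as R
def ray(n,uv):
    c=env.camera_info(n); f=200/np.tan(np.radians(c["vertical_fov"]/2))
    K=np.array([[f,0,c["cx"]],[0,f,c["cy"]],[0,0,1]])
    x=cv2.undistortPoints(np.array([[uv]],float),K,c["dist_coeffs"])[0,0]
    d=R.from_euler("xyz",c["attitude"]).as_matrix()@[x[0],x[1],1]
    return c["origin"],d
def onz(n,uv,z):
    o,d=ray(n,uv); return o+d*(z-o[2])/d[2]
def tri(a,b):
    (o,d),(p,e)=ray("top",a),ray("scene",b)
    t=np.linalg.lstsq(np.c_[d,-e],p-o,rcond=None)[0]
    x,y=o+d*t[0],p+e*t[1]; return (x+y)/2,np.linalg.norm(x-y)
def blobs(m,lo,box):
    x0,y0,x1,y1=box; k=np.zeros_like(m);k[y0:y1,x0:x1]=m[y0:y1,x0:x1]
    n,_,s,c=cv2.connectedComponentsWithStats(k)
    return [(s[i].tolist(),c[i].round(1).tolist()) for i in range(1,n) if s[i,4]>=lo]
def masks(p):
    h=cv2.cvtColor(p,cv2.COLOR_RGB2HSV); q=p.astype(int)
    red=((q[...,0]>110)&(q[...,1]<60)&(q[...,2]<60)).astype(np.uint8)
    dark=(q.max(2)<50).astype(np.uint8)
    gray=((h[...,1]<50)&(h[...,2]>60)).astype(np.uint8)
    return red,dark,gray
E
python3 - <<'E'
from h import *
for n,b in(("top",(180,140,265,225)),("scene",(320,290,440,390))):
    p=np.load(n+"0.npz")["p"]
    for k,m in zip(("red","dark","gray"),masks(p)):print(n,k,blobs(m,8,b))
    x0,y0,x1,y1=b; cv2.imwrite(f"pics/c{n}.png",cv2.resize(p[y0:y1,x0:x1,::-1],None,fx=5,fy=5,interpolation=0))
a=cv2.imread("pics/ctop.png");b=cv2.imread("pics/cscene.png")
b=cv2.resize(b,(375,313));a=a[:, :]
o=np.zeros((425,800,3),np.uint8);o[:a.shape[0],:425]=a;o[:313,425:]=b;cv2.imwrite("pics/crop.png",o)
E
```

```text
top red [([225, 202, 6, 9, 37], [227.1, 205.8])]
top dark [([227, 140, 20, 29, 137], [236.7, 149.4]), ([221, 168, 5, 11, 18], [223.0, 173.3]), ([246, 170, 3, 6, 11], [247.1, 172.7]), ([246, 177, 12, 33, 64], [252.4, 192.1]), ([209, 187, 13, 11, 102], [214.9, 192.1]), ([242, 189, 5, 5, 11], [244.0, 191.4]), ([230, 202, 9, 10, 26], [233.2, 207.0]), ([237, 204, 5, 5, 10], [239.6, 206.3]), ([245, 208, 11, 6, 20], [250.0, 210.6])]
top gray [([193, 148, 53, 52, 1833], [218.9, 172.2]), ([249, 202, 6, 6, 26], [251.3, 204.3]), ([209, 213, 6, 6, 26], [211.4, 215.8])]
scene red [([404, 308, 7, 6, 24], [407.5, 310.4])]
scene dark [([394, 316, 13, 19, 112], [399.5, 326.5])]
scene gray [([327, 296, 89, 93, 5247], [372.3, 347.8]), ([422, 334, 13, 12, 97], [428.7, 339.1]), ([321, 352, 4, 6, 10], [322.3, 354.3]), ([322, 357, 6, 4, 9], [324.1, 358.2])]
```

View pics/crop.png

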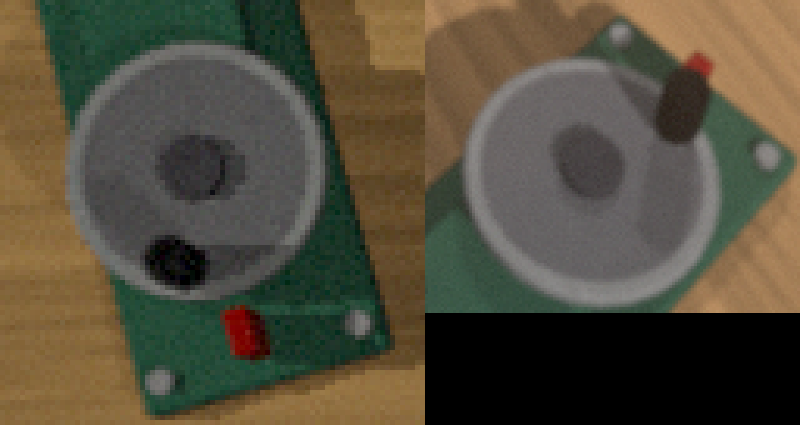

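The crop shows the wheel rim as an ellipse: top view centre (219.1,174.0), scene view centre (373.4,348.2). The knob's middle is at (215,192.2) in the top view and (402.6,323.6) in the scene view. The red mark is at (229,206.5) in the top view.

```bash
python3 - <<'E'
from h import *
print("wheel",tri((219.1,174),(373.4,348.2)),onz("top",(219.1,174),54),onz("scene",(373.4,348.2),54))
print("knob",tri((215,192.2),(402.6,323.6)),onz("top",(215,192.2),85),onz("scene",(402.6,323.6),78))
r=onz("top",(229.2,206.5),50);print("red",r)
print("bolts",onz("top",(212,216.2),12),onz("top",(251.5,204.7),12))
T=np.load("top0.npz");S=np.load("scene0.npz")
for n,D,q in(("top",T,(214,192)),("top",T,(205,180)),("scene",S,(402,323)),("scene",S,(350,350))):
    o,d=ray(n,q);c=env.camera_info(n);f=R.from_euler("xyz",c["attitude"]).as_matrix()[:,2]
    z=D["d"][q[1],q[0]];print(n,q,(o+d*z/(d@f)).round(1))
# twin knob
print("twin wheel,knob",onz("top",(426,201),54),onz("top",(425,219.5),85))
# wheel centre check with table centres (green plate axis): table disc
print("table",onz("top",(200,103),90))
E
```

```text
wheel (array([572.65932998, 224.69255634,  41.27113422]), np.float64(0.4956353469142687)) [570.88427442 221.602293    54.        ] [577.09915516 229.27286914  54.        ]
knob (array([526.715546  , 225.59460168,  76.24689729]), np.float64(0.2212568085363812)) [525.79663767 223.42782789  85.        ] [527.47741099 226.31695199  78.        ]
red [496.48357292 199.34620029  50.        ]
bolts [477.45385373 247.74672748  12.        ] [502.88710683 154.63966086  12.        ]
top (214, 192) [524.9 222.7  97.3]
top (205, 180) [557.9 254.1  52.6]
scene (402, 323) [536.9 232.3  97.2]
scene (350, 350) [609.3 216.8  56.9]
twin wheel,knob [ 500.44343753 -247.99175451   54.        ] [ 457.04294817 -237.3689293    85.        ]
table [726.42848748 256.7393491   90.        ]
```

Units first: shifts go in shares of 0.75 m and turns go in shares of 2 rad. So -170 mm is -0.2267, -105 mm is -0.14, -0.238 rad is -0.119.

Emit:
nudge_tcp(motion=[-0.0453,-0.028,0,-0.06,1,-0.0907,-0.056,0,-0.119,1,-0.136,-0.084,0,-0.119,1,-0.1813,-0.112,0,-0.119,1,-0.2267,-0.14,0,-0.119,1])

```text
t: 0.52
eef_pos: [288.5, 463.8, 214.4]
tcp_rot: [-3.141, -0.0, -3.141]
ft_force: [0.8, -0.3, 0.6]
opening: 1.004
grip_force: 0.0
```

Scaled: -141 mm is -0.188, -140 mm is -0.1867.

Emit:
nudge_tcp(motion=[-0.0387,-0.0387,0,0,0.6,-0.0773,-0.0773,0,0,0.6,-0.116,-0.116,0,0,0.6,-0.1547,-0.1547,0,0,0.6,-0.1867,-0.188,0,0,0.6])

```text
t: 0.93
eef_pos: [429.2, 322.3, 214.5]
tcp_rot: [-3.141, -0.0, 3.141]
ft_force: [1.9, -0.2, -0.4]
opening: 0.705
grip_force: 0.0
```

Emit:
nudge_tcp(motion=[-0.0373,-0.0373,0.02,0,0.6,-0.0747,-0.0747,0.0533,0,0.6,-0.112,-0.1147,0.08,0,0.6,-0.1307,-0.1333,0.12,0,0.6,-0.1307,-0.1333,0.12,0,0.6])

```text
t: 1.35
eef_pos: [526.7, 220.6, 119.8]
tcp_rot: [-3.14, -0.005, 3.138]
ft_force: [-1.1, -0.3, -0.5]
opening: 0.593
grip_force: 0.0
```

```bash
python3 - <<'E'
from h import *
for n in("top","scene"):
    p,d=env.read_camera(n); cv2.imwrite(f"pics/{n}1.png",p[...,::-1])
print(env.state()["eef_pos"],env.state()["tcp_rot"])
a=cv2.imread("pics/top1.png")[130:230,150:290];b=cv2.imread("pics/scene1.png")[230:400,300:538]
cv2.imwrite("pics/crop1.png",np.hstack([cv2.resize(a,(400,286)),cv2.resize(b,(400,286))]))
E
```

```text
[525.55290152 223.40484312 123.19813906] [-3.14081989 -0.0031608   3.13963781]
```

View pics/crop1.png

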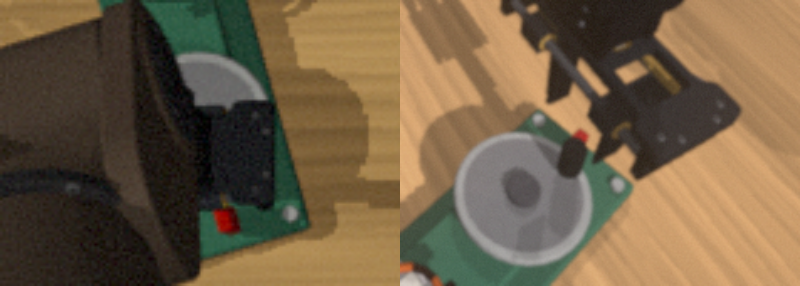

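The crop shows the fingertips at (553,100) and (600,160), either side of and above the knob top at (575,140). They are aligned, so I'll descend.

Scaled: 57 mm is 0.076, 40 mm is 0.0533.

Emit:
nudge_tcp(motion=[0,0,0.0267,0,0.6,0,0,0.0533,0,0.6,0,0,0.076,0,0.6,0,0,0.076,0,0.6,0,0,0.076,0,0.6])

```text
t: 1.87
eef_pos: [525.3, 225.4, 68.4]
tcp_rot: [3.141, -0.0, -3.14]
ft_force: [0.4, -0.2, 0.5]
opening: 0.602
grip_force: 0.0
```

Emit:
nudge_tcp(motion=[0,0,0,0,0,0,0,0,0,0,0,0,0,0,0,0,0,0,0,0,0,0,0,0,0])

```text
t: 2.28
eef_pos: [525.9, 224.5, 68.2]
tcp_rot: [3.141, 0.001, -3.141]
ft_force: [0.2, 0.2, 0.3]
opening: 0.304
grip_force: 0.0
```

Emit:
nudge_tcp(motion=[0,0,0,0,0,0,0,0,0,0,0,0,0,0,0,0,0,0,0,0,0,0,0,0,0])

```text
t: 2.7
eef_pos: [525.9, 224.5, 68.0]
tcp_rot: [3.141, 0.001, -3.141]
ft_force: [-1.3, 1.6, 5.7]
opening: 0.22
grip_force: 30.0
```

```bash
cat > arc.py <<'E'
import sys,numpy as np
# rows for arc from angle a0 (deg) in n commands of 5 rows, step s deg clockwise, radius 46
a0,s,n=map(float,sys.argv[1:4])
for c in range(int(n)):
    b=np.radians(a0); a=np.radians(a0-s*np.arange(1,6))
    print(a0,[[int(round(x)),int(round(y))] if 0 else [round(float(x),1),round(float(y),1)] for x,y in zip(-46*(np.cos(a)-np.cos(b)),46*(np.sin(a)-np.sin(b)))]); a0-=5*s
E
python3 arc.py 176 8 1
```

```text
176.0 [[-0.9, 6.4], [-2.7, 12.5], [-5.3, 18.4], [-8.7, 23.8], [-12.8, 28.7]]
```

Scaled: 28.7 mm is 0.0383, 23.8 mm is 0.0317.

Emit:
nudge_tcp(motion=[-0.0012,0.0085,0,0,0,-0.0036,0.0167,0,0,0,-0.0071,0.0245,0,0,0,-0.0116,0.0317,0,0,0,-0.0171,0.0383,0,0,0])

```text
t: 3.12
eef_pos: [537.1, 253.4, 67.9]
tcp_rot: [-3.141, -0.003, -3.141]
ft_force: [-8.4, 3.1, 10.8]
opening: 0.227
grip_force: 30.0
```

Emit:
nudge_tcp(motion=[0,0,0,0,0,0,0,0,0,0])

```text
t: 3.28
eef_pos: [537.9, 254.3, 67.9]
tcp_rot: [3.14, -0.001, -3.141]
ft_force: [-5.4, 9.6, 6.9]
opening: 0.228
grip_force: 30.0
```

```bash
python3 arc.py 136 10 3
```

```text
136.0 [[-6.1, 5.3], [-12.9, 9.4], [-20.4, 12.3], [-28.3, 13.8], [-36.3, 13.9]]
86.0 [[-7.9, -1.3], [-15.5, -3.9], [-22.5, -7.8], [-28.7, -12.8], [-34.0, -18.8]]
36.0 [[-4.1, -6.9], [-7.0, -14.4], [-8.5, -22.2], [-8.7, -30.2], [-7.4, -38.2]]
```

Scaled: -36.3 mm is -0.0484, -28.3 mm is -0.0377.

Emit:
nudge_tcp(motion=[-0.0081,0.0071,0,0,0,-0.0172,0.0125,0,0,0,-0.0272,0.0164,0,0,0,-0.0377,0.0184,0,0,0,-0.0484,0.0185,0,0,0])

```text
t: 3.7
eef_pos: [574.6, 269.3, 68.0]
tcp_rot: [3.139, 0.0, -3.141]
ft_force: [-2.8, 12.5, 3.6]
opening: 0.224
grip_force: 30.0
```

Emit:
nudge_tcp(motion=[-0.0105,-0.0017,0,0,0,-0.0207,-0.0052,0,0,0,-0.03,-0.0104,0,0,0,-0.0383,-0.0171,0,0,0,-0.0453,-0.0251,0,0,0])

```text
t: 4.12
eef_pos: [610.0, 249.3, 68.0]
tcp_rot: [3.14, 0.002, -3.141]
ft_force: [0.6, 4.8, 4.7]
opening: 0.225
grip_force: 30.0
```

Emit:
nudge_tcp(motion=[0,0,0,0,0,0,0,0,0,0])

```text
t: 4.28
eef_pos: [610.6, 248.2, 68.0]
tcp_rot: [3.141, 0.004, 3.141]
ft_force: [6.5, 1.7, 1.0]
opening: 0.229
grip_force: 30.0
```

Scaled: -38.2 mm is -0.0509, -30.2 mm is -0.0403.

Emit:
nudge_tcp(motion=[-0.0055,-0.0092,0,0,0,-0.0093,-0.0192,0,0,0,-0.0113,-0.0296,0,0,0,-0.0116,-0.0403,0,0,0,-0.0099,-0.0509,0,0,0])

```text
t: 4.7
eef_pos: [615.9, 209.8, 67.9]
tcp_rot: [3.141, -0.0, -3.141]
ft_force: [-5.2, 5.6, 9.0]
opening: 0.226
grip_force: 30.0
```

Emit:
nudge_tcp(motion=[0,0,0,0,0,0,0,0,0,0])

```text
t: 4.87
eef_pos: [615.6, 209.0, 68.0]
tcp_rot: [-3.141, -0.001, 3.141]
ft_force: [-2.1, -2.4, 7.9]
opening: 0.23
grip_force: 30.0
```

```bash
python3 arc.py -14 10 4
```

```text
-14.0 [[2.6, -7.6], [6.5, -14.6], [11.5, -20.8], [17.6, -26.1], [24.5, -30.2]]
-64.0 [[7.5, -2.9], [15.4, -4.4], [23.4, -4.5], [31.3, -3.3], [38.9, -0.7]]
-114.0 [[7.0, 3.9], [13.2, 8.9], [18.5, 15.0], [22.6, 21.9], [25.5, 29.3]]
-164.0 [[1.5, 7.9], [1.7, 15.9], [0.4, 23.8], [-2.2, 31.4], [-6.1, 38.4]]
```

Scaled: -30.2 mm is -0.0403, -26.1 mm is -0.0348.

Emit:
nudge_tcp(motion=[0.0035,-0.0101,0,0,0,0.0087,-0.0195,0,0,0,0.0153,-0.0277,0,0,0,0.0235,-0.0348,0,0,0,0.0327,-0.0403,0,0,0])

```text
t: 5.28
eef_pos: [590.5, 181.1, 67.9]
tcp_rot: [3.139, -0.001, 3.141]
ft_force: [-4.8, 19.7, 6.5]
opening: 0.222
grip_force: 30.0
```

Emit:
nudge_tcp(motion=[0.01,-0.0039,0,0,0,0.0205,-0.0059,0,0,0,0.0312,-0.006,0,0,0,0.0417,-0.0044,0,0,0,0.0519,-0.0009,0,0,0])

```text
t: 5.7
eef_pos: [554.1, 180.8, 68.0]
tcp_rot: [3.139, 0.005, 3.141]
ft_force: [9.9, 17.0, -3.8]
opening: 0.225
grip_force: 30.0
```

Emit:
nudge_tcp(motion=[0,0,0,0,0,0,0,0,0,0])

```text
t: 5.87
eef_pos: [553.6, 181.0, 68.0]
tcp_rot: [3.139, 0.003, 3.142]
ft_force: [4.8, 17.1, 0.5]
opening: 0.227
grip_force: 30.0
```

```bash
python3 - <<'E'
import numpy as np
P=np.array([(525.9,224.5),(537.9,254.3),(610.6,248.2),(615.6,209.0)])
s=np.linalg.lstsq(np.c_[2*P,np.ones(4)],(P**2).sum(1),rcond=None)[0];print(s[:2],np.sqrt(s[2]+s[0]**2+s[1]**2))
E
```

```text
[571.89438069 223.32532478] 46.000494190221744
```

Next call: from -114 with +1 dy.

Scaled: 30.3 mm is 0.0404, 25.5 mm is 0.034.

Emit:
nudge_tcp(motion=[0.0093,0.0065,0,0,0,0.0176,0.0132,0,0,0,0.0247,0.0213,0,0,0,0.0301,0.0305,0,0,0,0.034,0.0404,0,0,0])

```text
t: 6.28
eef_pos: [528.1, 209.2, 68.0]
tcp_rot: [-3.142, 0.002, -3.142]
ft_force: [6.4, -1.3, 3.2]
opening: 0.224
grip_force: 30.0
```

Emit:
nudge_tcp(motion=[0.002,0.0105,0,0,0,0.0023,0.0212,0,0,0,0.0005,0.0317,0,0,0,-0.0029,0.0419,0,0,0,-0.0081,0.0512,0,0,0])

```text
t: 6.7
eef_pos: [532.7, 247.7, 67.9]
tcp_rot: [-3.141, -0.002, -3.141]
ft_force: [-1.9, -3.6, 9.1]
opening: 0.23
grip_force: 30.0
```

Emit:
nudge_tcp(motion=[0,0,0,0,0,0,0,0,0,0])

```text
t: 6.87
eef_pos: [533.3, 248.5, 67.9]
tcp_rot: [3.141, -0.0, -3.141]
ft_force: [-1.4, 4.7, 7.4]
opening: 0.226
grip_force: 30.0
```

```bash
python3 arc.py 146 10 7
python3 - <<'E'
from h import *
p,d=env.read_camera("scene"); cv2.imwrite("pics/scene2.png",p[...,::-1])
q,d=env.read_camera("top"); cv2.imwrite("pics/two.png",np.hstack([cv2.resize(p,(400,250)),cv2.resize(q[30:230,60:380],(400,250))])[...,::-1])
E
```

```text
146.0 [[-5.0, 6.2], [-11.1, 11.5], [-18.0, 15.6], [-25.5, 18.5], [-33.3, 20.0]]
96.0 [[-8.0, 0.1], [-15.9, -1.1], [-23.5, -3.7], [-30.5, -7.6], [-36.8, -12.7]]
46.0 [[-5.3, -6.1], [-9.4, -12.9], [-12.3, -20.4], [-13.8, -28.3], [-13.9, -36.3]]
-4.0 [[1.3, -7.9], [3.9, -15.5], [7.8, -22.5], [12.8, -28.7], [18.8, -34.0]]
-54.0 [[6.9, -4.1], [14.4, -7.0], [22.2, -8.5], [30.2, -8.7], [38.2, -7.4]]
-104.0 [[7.6, 2.6], [14.6, 6.5], [20.8, 11.5], [26.1, 17.6], [30.2, 24.5]]
-154.0 [[2.9, 7.5], [4.4, 15.4], [4.5, 23.4], [3.3, 31.3], [0.7, 38.9]]
```

View pics/two.png

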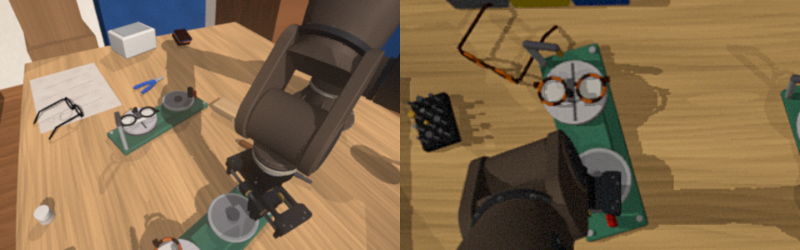

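The front has turned about 90° and the knob is still held, with the wheel one turn on. I'll continue with the second turn.

Scaled: -33.3 mm is -0.0444, -25.5 mm is -0.034.

Emit:
nudge_tcp(motion=[-0.0067,0.0083,0,0,0,-0.0148,0.0153,0,0,0,-0.024,0.0208,0,0,0,-0.034,0.0247,0,0,0,-0.0444,0.0267,0,0,0])

```text
t: 7.38
eef_pos: [565.7, 269.1, 67.9]
tcp_rot: [3.141, -0.002, -3.141]
ft_force: [-4.7, 5.7, 8.3]
opening: 0.222
grip_force: 30.0
```

Emit:
nudge_tcp(motion=[-0.0107,0.0001,0,0,0,-0.0212,-0.0015,0,0,0,-0.0313,-0.0049,0,0,0,-0.0407,-0.0101,0,0,0,-0.0491,-0.0169,0,0,0])

```text
t: 7.8
eef_pos: [604.0, 256.4, 68.0]
tcp_rot: [3.14, 0.001, -3.141]
ft_force: [0.7, 5.6, 5.5]
opening: 0.224
grip_force: 30.0
```

Emit:
nudge_tcp(motion=[-0.0071,-0.0081,0,0,0,-0.0125,-0.0172,0,0,0,-0.0164,-0.0272,0,0,0,-0.0184,-0.0377,0,0,0,-0.0185,-0.0484,0,0,0])

```text
t: 8.22
eef_pos: [617.7, 219.0, 67.9]
tcp_rot: [3.141, 0.001, -3.142]
ft_force: [-1.1, 3.5, 7.5]
opening: 0.224
grip_force: 30.0
```

Emit:
nudge_tcp(motion=[0,0,0,0,0,0,0,0,0,0])

```text
t: 8.38
eef_pos: [617.5, 218.0, 68.0]
tcp_rot: [-3.141, 0.0, 3.141]
ft_force: [0.3, -2.2, 5.7]
opening: 0.225
grip_force: 30.0
```

Scaled: -34 mm is -0.0453, -28.7 mm is -0.0383.

Emit:
nudge_tcp(motion=[0.0017,-0.0105,0,0,0,0.0052,-0.0207,0,0,0,0.0104,-0.03,0,0,0,0.0171,-0.0383,0,0,0,0.0251,-0.0453,0,0,0])

```text
t: 8.8
eef_pos: [597.8, 185.3, 67.9]
tcp_rot: [3.14, -0.001, 3.141]
ft_force: [-4.9, 12.6, 8.2]
opening: 0.223
grip_force: 30.0
```

Emit:
nudge_tcp(motion=[0.0092,-0.0055,0,0,0,0.0192,-0.0093,0,0,0,0.0296,-0.0113,0,0,0,0.0403,-0.0116,0,0,0,0.0509,-0.0099,0,0,0])

```text
t: 9.22
eef_pos: [560.9, 178.6, 68.0]
tcp_rot: [3.139, 0.003, 3.141]
ft_force: [7.4, 14.7, 0.8]
opening: 0.229
grip_force: 30.0
```

Emit:
nudge_tcp(motion=[0.0101,0.0035,0,0,0,0.0195,0.0087,0,0,0,0.0277,0.0153,0,0,0,0.0348,0.0235,0,0,0,0.0403,0.0327,0,0,0])

```text
t: 9.63
eef_pos: [531.1, 202.0, 68.0]
tcp_rot: [3.141, 0.003, -3.141]
ft_force: [8.0, 0.2, 2.2]
opening: 0.224
grip_force: 30.0
```

Emit:
nudge_tcp(motion=[0,0,0,0,0,0,0,0,0,0])

```text
t: 9.8
eef_pos: [530.8, 202.6, 67.9]
tcp_rot: [3.141, 0.002, -3.141]
ft_force: [3.6, 5.4, 2.9]
opening: 0.227
grip_force: 30.0
```

Scaled: 7.5 mm is 0.01, 3.7 mm is 0.0049.

Emit:
nudge_tcp(motion=[0.002,0.0049,0,0,0,0.004,0.01,0,0,0,0.004,0.01,0,0,0,0.004,0.01,0,0,0])

```text
t: 10.13
eef_pos: [527.9, 209.8, 67.9]
tcp_rot: [3.141, 0.002, -3.142]
ft_force: [4.3, 4.2, 4.0]
opening: 0.225
grip_force: 30.0
```

Emit:
nudge_tcp(motion=[0,0,0,0,0.5,0,0,0,0,0.5,0,0,0,0,0.5,0,0,0,0,0.5,0,0,0,0,0.5])

```text
t: 10.55
eef_pos: [526.8, 209.2, 67.4]
tcp_rot: [-3.141, -0.001, -3.141]
ft_force: [0.5, -0.4, -0.1]
opening: 0.484
grip_force: 0.0
```

Released. Next I retreat up, then back out of view.

Scaled: -130 mm is -0.1733, -95 mm is -0.1267.

Emit:
nudge_tcp(motion=[0,0,-0.0333,0,0.5,0,0,-0.08,0,0.5,0,0,-0.1267,0,0.5,0,0,-0.1733,0,0.5,0,0,-0.1733,0,0.5])

```text
t: 10.97
eef_pos: [529.2, 209.9, 203.8]
tcp_rot: [3.139, 0.009, -3.141]
ft_force: [0.4, 0.3, 0.3]
opening: 0.5
grip_force: 0.0
```

Emit:
nudge_tcp(motion=[0.0333,0.0333,0,0,0.5,0.0667,0.0667,0,0,0.5,0.1,0.1,0,0,0.5,0.1333,0.1333,0,0,0.5,0.1667,0.1667,0,0,0.5])

```text
t: 11.38
eef_pos: [400.7, 335.0, 197.2]
tcp_rot: [-3.141, -0.001, 3.141]
ft_force: [0.9, 1.4, 0.0]
opening: 0.502
grip_force: 0.0
```

Emit:
nudge_tcp(motion=[0.0267,0.0333,0,0,0.5,0.0467,0.0667,0,0,0.5,0.0667,0.1,0,0,0.5,0.08,0.1333,0,0,0.5,0.08,0.1333,0,0,0.5])

```text
t: 11.8
eef_pos: [340.3, 437.4, 197.1]
tcp_rot: [3.141, -0.0, -3.139]
ft_force: [-0.4, 0.4, -0.0]
opening: 0.501
grip_force: 0.0
```

Emit:
nudge_tcp(motion=[0,0,0,0,0.5,0,0,0,0,0.5,0,0,0,0,0.5])

```text
t: 12.05
eef_pos: [342.5, 433.5, 197.4]
tcp_rot: [-3.141, -0.0, 3.141]
ft_force: [1.7, -0.3, -0.5]
opening: 0.498
grip_force: 0.0
```

```bash
python3 - <<'E'
from h import *
p,d=env.read_camera("top")
print(blobs(masks(p)[0],8,(180,140,265,225)),blobs(masks(p)[1],40,(180,140,265,225)))
cv2.imwrite("pics/end.png",cv2.resize(p[30:280,60:460],(800,500))[...,::-1])
E
```

```text
[([225, 202, 6, 9, 38], [227.2, 205.9])] [([237, 140, 21, 68, 114], [247.3, 173.4]), ([216, 186, 13, 11, 102], [222.2, 191.0])]
```

View pics/end.png

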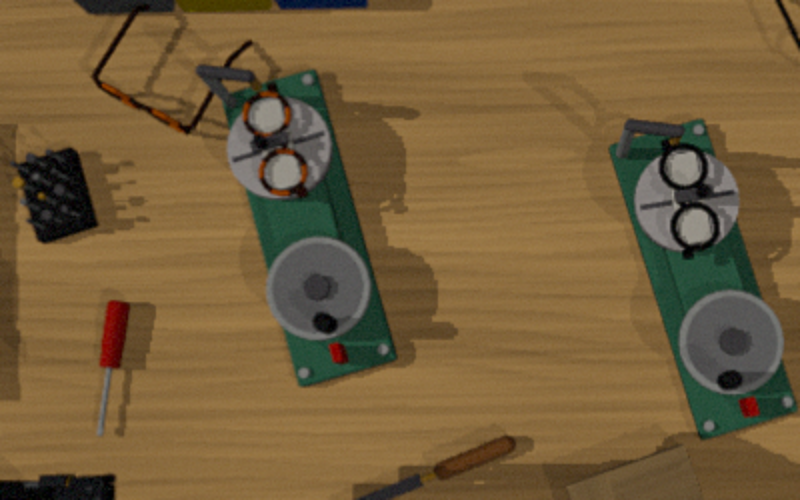

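The end view shows the knob (325,323) between hub (317,287) and red mark (338,353), so it is at the mark. The front has swung half round, the twin is untouched and the arm is clear.

```bash
python3 -c "
from cell import env
print(env.job_done())"
```

```text
the job is handed in; nothing more can be done
None
```

I turned the tortoiseshell indexer's handwheel clockwise nearly two turns and released the knob at the red mark on its second arrival. By the camera the front has swung half round and the black-front twin was not touched. I handed the job in at about 12 s, and no verdict was returned.

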